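# Find the badly stuck rubber pad with the sprung-pin tester and weigh it down

### The job

One of the four rubber pads on the plywood board is not stuck down and gives when pressed: take the sprung-pin tester from its wooden stand and press its pin gently into the pads, never pushing the pin all the way in, to find the one that sinks. Put the tester back upright in its stand, then set the steel weight (do not drop it) squarely and upright on that pad, so that it holds the pad down, and let go. Load the sound pads with nothing but the tester's pin, and leave everything else where it lies.

Things in the scene. Friction and masses are not known exactly. Their poses are not given: they have to be found in the camera images.
- tester_handle (a point): the tester, a round aluminium hand tool, 180 g, upright, z up along its axis. This point is the middle of its handle (26 mm diameter, 56 mm long; grasp here from above). The flange's underside is 36 mm below the point, the free pin's tip 92 mm below it. See tester.
- pin_tip (a point): the rounded tip (8 mm diameter) of the tester's pin; it moves with the pin
- pin (a joint): how far the tester's pin is pushed up into the sleeve, m: 0 when free, 0.010 fully in. Spring: 0.4 N to start, then 0.45 N per mm. A small pointer on the sleeve's slot shows it. Keep it under 0.009.
- stand_mouth (a point): the tester's stand, a fixed light wooden block 90 x 90 x 70 mm with an upright round through hole of 30 mm diameter; this point is the centre of the hole's mouth, on the block's top. The tester stands with its sleeve in the hole and its flange on the block, its handle point 36 mm above the mouth.
- seat1 (a point): over the centre of a black round rubber pad, 60 mm diameter. The point belongs to the fixed plywood board (230 x 230 mm), 12 mm above its face, 36 mm above the bench, and does not sink with the pad; the real top of the pad lies up to 4 mm above or below it. Four pads, in a square of 110 mm side; which pad stands here differs every time.
- seat2 (a point): over the centre of a black round rubber pad, 60 mm diameter. The point belongs to the fixed plywood board (230 x 230 mm), 12 mm above its face, 36 mm above the bench, and does not sink with the pad; the real top of the pad lies up to 4 mm above or below it. Four pads, in a square of 110 mm side; which pad stands here differs every time.
- seat3 (a point): over the centre of a black round rubber pad, 60 mm diameter. The point belongs to the fixed plywood board (230 x 230 mm), 12 mm above its face, 36 mm above the bench, and does not sink with the pad; the real top of the pad lies up to 4 mm above or below it. Four pads, in a square of 110 mm side; which pad stands here differs every time.
- seat4 (a point): over the centre of a black round rubber pad, 60 mm diameter. The point belongs to the fixed plywood board (230 x 230 mm), 12 mm above its face, 36 mm above the bench, and does not sink with the pad; the real top of the pad lies up to 4 mm above or below it. Four pads, in a square of 110 mm side; which pad stands here differs every time.
- pad_loose (a joint): how far the badly stuck pad is pushed down, m, wherever on the board it is: 0 free, 0.007 fully down. It gives about 1 mm per 0.45 N (after a first 0.3 N); about 3.5 N takes it fully down. It looks like the others.
- pad_firm1 (a joint): how far one of the three sound pads is pushed down, m, wherever on the board it is: they give about 1 mm per 3 N.
- pad_firm2 (a joint): how far one of the three sound pads is pushed down, m, wherever on the board it is: they give about 1 mm per 3 N.
- pad_firm3 (a joint): how far one of the three sound pads is pushed down, m, wherever on the board it is: they give about 1 mm per 3 N.
- weight_grip (a point): the steel weight: a round body 50 mm in diameter and 34 mm high with a round grip 26 mm in diameter above it, 71 mm tall in all, 0.5 to 0.7 kg, standing upright on the bench, z up. This point is on its axis in the grip, 50 mm above its underside; grasp here from above.
- pencil: bystander, leave alone: flat carpenter's pencil, 130 x 12 x 7 mm, lying on the board between the pads; origin under its middle
- glue: bystander, leave alone: white glue bottle, 52 mm diameter, 150 mm tall; origin under its middle
- spray: bystander, leave alone: spray can, 66 mm diameter, 190 mm tall; origin under its middle
- driver: bystander, leave alone: screwdriver lying on the bench
- tape: bystander, leave alone: roll of tape lying flat, 90 mm outside diameter, 24 mm high; origin under its middle
- offcut: bystander, leave alone: wood offcut 90 x 50 x 30 mm; origin under its middle
- tester: the tester as a whole; origin on its axis at the underside of its flange (44 mm diameter, 6 mm thick). The handle (56 mm) is above the flange; below it is a sleeve 24 mm in diameter and 40 mm long; from the sleeve's end the steel pin stands out 16 mm.
- weight: the weight as a whole (see weight_grip); origin at the centre of its underside

How it is judged (in metres and radians):
On the way, in this order (a step that is already met when the one before it is completed fails the run):
1. the tester's pin is pressed into the badly stuck pad: the pin is pushed in by more than 2 mm while that pad sinks by more than 2 mm (value of joint each of pin, pad_loose above 0.002 m and (horizontal distance between pin_tip and seat1 below 0.026 m or horizontal distance between pin_tip and seat2 below 0.026 m or horizontal distance between pin_tip and seat3 below 0.026 m or horizontal distance between pin_tip and seat4 below 0.026 m)), for 0.2 s.
2. the tester stands upright in its stand, let go (horizontal distance between tester_handle and stand_mouth below 0.008 m and angle between tester_handle's own z axis and vertical below 0.1 rad and z of tester_handle in the frame of stand_mouth below 0.046 m and contact force between the fingers and tester below 0.05 N), for 0.2 s.
At the end, for the whole second after the job is handed in: the weight stands upright (within 0.08 rad), at rest and let go on the badly stuck pad, within 14 mm of its centre, and holds it down by more than 5 mm; the tester stands upright (within 0.1 rad) in its stand, its axis within 8 mm of the hole's and its flange within 10 mm of the block (all of step 2 and value of joint pad_loose above 0.005 m and (horizontal distance between weight_grip and seat1 below 0.014 m or horizontal distance between weight_grip and seat2 below 0.014 m or horizontal distance between weight_grip and seat3 below 0.014 m or horizontal distance between weight_grip and seat4 below 0.014 m) and angle between weight_grip's own z axis and vertical below 0.08 rad and contact force between the fingers and weight below 0.05 N and linear speed of weight below 0.02 m/s); the robot touches nothing.
It fails at once if the tester's pin is pushed in by more than 9 mm (value of joint pin above 0.009 m).
It fails at once if a sound pad is loaded with something other than the tester's pin (it sinks more than 1.2 mm while the pin is out) (value of joint pin below 0.001 m and value of joint any of pad_firm1, pad_firm2, pad_firm3 above 0.0012 m).
It fails at once if the weight is dropped (it moves faster than 0.5 m/s while not held) (contact force between the fingers and weight below 0.05 N and linear speed of weight above 0.5 m/s).
It fails at once if a bystander is moved by more than 30 mm (distance of any of pencil, glue, spray, driver, tape, offcut from where it was at the start of the episode above 0.03 m).
It also fails if it takes over 72 s, if anything falls off the work surface, if the arm or the gripper's body presses on something with over 40 N, if the wrist force passes 120 N, or if a joint passes its speed limit or range.

### The arm

A 6-joint arm with a two-finger parallel gripper is mounted at the origin on the work surface. World frame = base frame: x ahead of the robot, y to its left, z up, the work surface at z = 0. Lengths are in mm, angles in rad, forces in N, time in s.
With the tool pointing down it reaches from about 275 to 750 mm from the base axis. Payload 10.2 kg.
Tool frame: the origin (TCP) lies at the very end of the fingers, on their centre line; the grasp point (between the pads) lies grip_depth behind it (grip_depth is the distance from the TCP to the grasp point, in mm); z points along the fingers, y is the line along which they close (so a half turn about z gives the same grasp; the last joint's range is limited). The gripper opens to 85 mm and grips with 20 to 120 N. Pads are 22 mm wide; open, the fingers measure 114 mm over their backs; the gripper's body (76 mm by 85 mm) begins 54 mm behind the grasp point. The pads swing forward as they close: fully open they stand 13 mm farther back than shut.
Start: joints at [-1.489, 0.313, 1.498, -0, 1.331, -0.223], TCP at [157.541, -500.811, 231.294] pointing down, gripper open.
Joint ranges: [-2.94, 2.94], [-0.97, 2.17], [0.19, 2.56], [-1.23, 4.37], [0.02, 3.11], [-2.88, 2.88]. Speed limits (rad/s): [2.39, 2.39, 3.01, 3.14, 3.14, 3.14].

### API

Orientations are given as a rotation vector (axis times angle).
In Python, from rig import * gives the robot as it stands.
- The arm moves only by the shell command python3 -m pendant 'ROWS'. ROWS is JSON, a list of rows, each an object of numbers: "claw": the opening, from 0 (shut) to 1 (fully open); "tx", "ty", "tz": the shift along the tool's x, y, z in cm; "ax", "ay", "az": the turn, a rotation vector about the tool's x, y, z in rad. In form: [{"claw": .., "tx": .., "ty": .., "tz": .., "ax": .., "ay": .., "az": ..}, ...]. A call has 1 to 12 rows; each row shifts and turns the commanded pose from where the row before left it, along the tool's axes as they then stand; what a row does not reach is not made up. A row lasts 1/8 s, in which the tool goes at most 62.5 mm and 10.7 degrees, less where a joint would pass 70% of its speed; a pose out of reach is approached as far as the arm can. A call with a gripper value outside its range is refused whole. The fingers move at their own pace and stop on an object; the grip force is fixed at half the most. Time passes only in rows, so rows that do not move let the fingers close. It gives the time, the measured TCP pose, the force, the opening and the grip force at its end, in the units of the state.
- get_state(): the state, without advancing time (a new reading comes with each control period).
- capture(name): name is "side" or "top"; returns the picture (480x640x3 uint8, red, green, blue); there is no depth.
- calibration(name): a dict with "fov_y" (degrees; the focal length in pixels is half the picture's height over the tangent of half this angle, whatever the lens; pixels are square), "cx", "cy" (the principal point, pixels), "camera_from_world" (4x4, takes a point from world to camera coordinates). Camera axes: x right, y down, z forward; pixel columns grow to the right and rows downward; lengths in mm; the calibration is good to about 2 mm. A picture is of the moment at which its call begins. calibration takes no time and is no camera call.
- close_job(): hands the job in; it is judged then, once.
The state is a dict: "clock": time; "qpos": joint angles; "qvel": joint speeds; "effort": joint torques, N m; "eef_pos": TCP position; "orientation": TCP orientation; "contact_force": force on the tool from outside, world axes, zero at the start; "ft_torque": the same for the moment, N m; "grip_width": opening from 0.0 (shut) to 1.0 (fully open); "gripper_force": force on a finger pad.
Only numpy, scipy, OpenCV 4.12 (cv2) and the standard library are available. Lean on these libraries where they do the work, as an engineer would, in place of code of your own. Each camera call takes 0.05 s, during which the arm holds its last target. There are 200 camera calls.

## Working session

There is one attempt and no reset: what is moved stays moved. The work goes in short steps, Python scripts to look and compute and a shell command to move; the robot and the scene stay as the last step left them, time stands still between calls to the robot, and variables do not carry over. Pictures are saved under pics/ and viewed, at most 10 in all, crops included, and the job is handed in when it is done.

```bash
ls; mkdir -p pics
cat > h.py <<'E'
from rig import *
import numpy as np, cv2
from scipy.spatial.transform import Rotation as R
def cal(n):
    c=calibration(n); f=240/np.tan(np.radians(c["fov_y"])/2); return f,c["cx"],c["cy"],np.array(c["camera_from_world"])
def ray(n,u,v):
    f,cx,cy,T=cal(n); d=T[:3,:3].T@np.array([(u-cx)/f,(v-cy)/f,1]); return -T[:3,:3].T@T[:3,3],d
def onz(n,u,v,z):
    o,d=ray(n,u,v); return o+d*(z-o[2])/d[2]
def proj(n,p):
    f,cx,cy,T=cal(n); q=T[:3,:3]@np.array(p,float)+T[:3,3]; return f*q[0]/q[2]+cx,f*q[1]/q[2]+cy
def save(n,name):
    im=capture(n); cv2.imwrite("pics/"+name,im[:,:,::-1]); return im
E
python3 - <<'E'
from h import *
for n in("top","side"):
    save(n,n+"0.png"); c=calibration(n); print(n,c.keys(),c["fov_y"],c["cx"],c["cy"]); f,cx,cy,T=cal(n); print((-T[:3,:3].T@T[:3,3]).round(),T[:3,:3].round(3))
s=get_state(); print(s)
E
```

```text
pics
top dict_keys(['fov_y', 'cx', 'cy', 'camera_from_world']) 51.09076220071666 329.7697671250543 239.6788301326291
[ 427.   22. 1207.] [[ 0.006 -0.999  0.031]
 [-0.992 -0.01  -0.129]
 [ 0.129 -0.03  -0.991]]
side dict_keys(['fov_y', 'cx', 'cy', 'camera_from_world']) 47.03776337297039 317.7902675845266 240.15337293048208
[317. 995. 768.] [[-0.961 -0.276  0.012]
 [-0.165  0.537 -0.828]
 [ 0.222 -0.797 -0.561]]
{'clock': 0.1, 'qpos': array([-1.48940321e+00,  3.13432981e-01,  1.49834149e+00, -2.20437541e-05,
        1.33098186e+00, -2.23418962e-01]), 'qvel': array([-0.00032944, -0.00139277, -0.0020082 , -0.00013048,  0.00034561,
        0.00055072]), 'effort': array([ 3.83957435e-03, -4.12890100e+01, -2.60143393e+01, -1.34566380e-04,
        3.02279630e-03,  3.21087967e-06]), 'eef_pos': array([ 157.5151861 , -500.58479074,  230.77976073]), 'orientation': array([-3.10402735e+00, -4.76777988e-01, -9.61134139e-05]), 'contact_force': array([ 0.25627046,  0.17646766, -0.53267342]), 'ft_torque': array([ 0.00773538, -0.01644125,  0.0149256 ]), 'gripper_force': 0.0, 'grip_width': 0.9995509121444053}
```

```bash
python3 -c "from rig import *
import rig;print([x for x in dir(rig) if not x.startswith('_')]); print(globals().get('grip_depth'))"
```

```text
['PlanningError', 'calibration', 'capture', 'close_job', 'get_state', 'grip_depth']
18.700000000000003
```

View pics/top0.png

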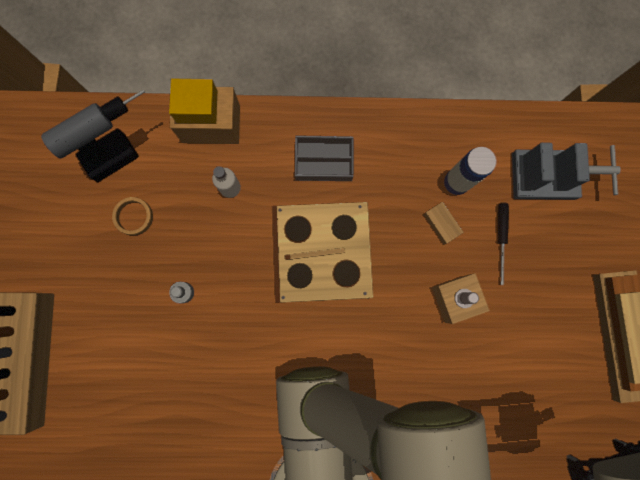

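View pics/side0.png

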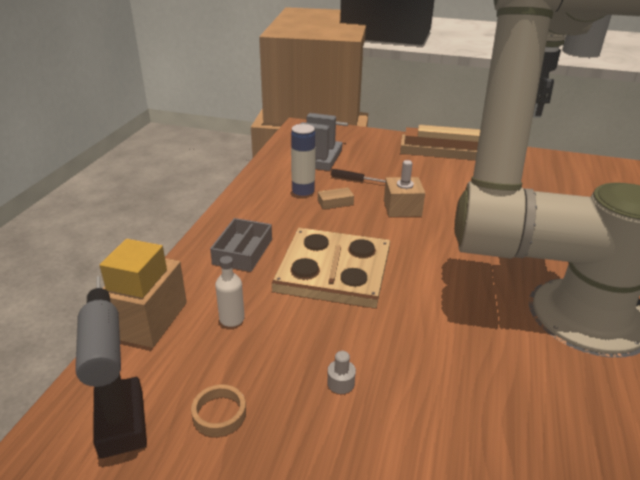

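The top view shows the pads at about (298,229), (344,227), (300,275) and (347,273), the stand at (462,298) with the tester's top at (473,298), and the weight at (180,292). The side view shows the tester at (406,170) and the weight at (342,370). Next I'll measure them.

```bash
cat > m.py <<'E'
from h import *
im=cv2.imread("pics/top0.png"); g=im.max(2)
roi=np.zeros_like(g); roi[208:300,282:366]=1
m=((g<60)&(roi>0)).astype(np.uint8)
n,l,s,c=cv2.connectedComponentsWithStats(m)
P=[]
for i in range(1,n):
    if s[i,4]>200:
        p=onz("top",*c[i],36); P.append(p); print("pad top",c[i].round(1),s[i,4],p.round(1))
        
P=np.array(P); print(np.linalg.norm(P[:,None]-P[None],axis=2).round(1))
ims=cv2.imread("pics/side0.png"); g2=ims.max(2); roi=np.zeros_like(g2); roi[228:292,285:382]=1
n,l,s,c=cv2.connectedComponentsWithStats(((g2<60)&(roi>0)).astype(np.uint8))
for i in range(1,n):
    if s[i,4]>100: print("pad side",c[i].round(1),s[i,4],onz("side",*c[i],36).round(1))
for name,img,r in(("weight top",im,(275,310,160,200)),("tester top",im,(282,312,445,485)),("weight side",ims,(345,400,320,365)),("tester side",ims,(155,195,390,420))):
    a=img[r[0]:r[1],r[2]:r[3]]; h=cv2.cvtColor(a,cv2.COLOR_BGR2HSV)
    m=((h[:,:,1]<60)&(h[:,:,2]>70)).astype(np.uint8); n,l,s,c=cv2.connectedComponentsWithStats(m); 
    for i in range(1,n):
        if s[i,4]>30: print(name,s[i]+np.array([r[2],r[0],0,0,0]),(c[i]+[r[2],r[0]]).round(1))
A=cv2.resize(im[270:320,430:500],None,fx=5,fy=5,interpolation=2);B=cv2.resize(im[265:315,150:220],None,fx=5,fy=5,interpolation=2)
C=cv2.resize(ims[150:220,370:440],None,fx=4,fy=4,interpolation=2);D=cv2.resize(ims[340:400,310:380],None,fx=4,fy=4,interpolation=2)
o=np.zeros((540,710,3),np.uint8);o[:250,:350]=A;o[:250,355:705]=B;o[255:535,:280]=C;o[255:495,355:635]=D;cv2.imwrite("pics/crop.png",o)
E
python3 m.py
```

```text
pad top [297.4 228.9] 491 [604.   62.4  36. ]
pad top [343.8 227. ] 436 [609.8 -46.9  36. ]
pad top [346.1 273.2] 502 [500.7 -52.7  36. ]
pad top [299.3 275.4] 451 [494.7  56.3  36. ]
[[  0.  109.5 154.7 109.5]
 [109.5   0.  109.3 154.6]
 [154.7 109.3   0.  109.2]
 [109.5 154.6 109.2   0. ]]
weight top [170 282  22  21 336] [179.8 291.9]
tester top [455 289  24  19 254] [466.  298.1]
weight side [328 352  27  41 819] [341.  373.4]
tester side [397 161  16  27 252] [405.7 175.6]
```

View pics/crop.png

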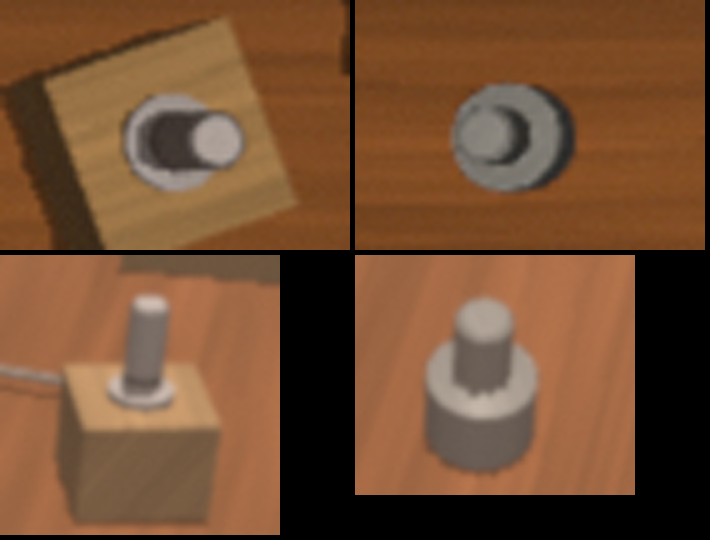

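The crop shows the tester in its stand (flange and handle top clearly visible) and the weight standing upright.

Run:
```python
from h import *
for n,u,v,z,k in(("top",464.2,298,76,"flange"),("top",473,297.4,134,"handletop"),("side",407.4,161.4,134,"handletop"),("side",404.9,183.4,76,"flange"),
 ("top",181.2,292.2,34,"wbody"),("top",176,291.6,71,"wtop"),("side",341.8,355.3,71,"wtop")): print(k,n,onz(n,u,v,z).round(1))
s=get_state(); print(R.from_rotvec(s["orientation"]).as_matrix().round(3))
```

```text
flange top [ 444.3 -317.2   76. ]
handletop top [ 444.7 -318.9  134. ]
handletop side [ 445.5 -325.7  134. ]
flange side [ 444.2 -312.9   76. ]
wbody top [454.  327.7  34. ]
wtop top [454.4 329.6  71. ]
wtop side [455.4 332.4  71. ]
[[ 0.954  0.3   -0.   ]
 [ 0.3   -0.954  0.001]
 [ 0.    -0.001 -1.   ]]
```

```bash
python3 -m pendant '[{"claw":1,"az":0.152},{"claw":1,"az":0.152},{"claw":1,"tx":3.59,"ty":-2.28},{"claw":1,"tx":3.59,"ty":-2.28},{"claw":1,"tx":3.59,"ty":-2.28},{"claw":1,"tx":3.59,"ty":-2.28},{"claw":1,"tx":3.59,"ty":-2.28},{"claw":1,"tx":3.59,"ty":-2.28},{"claw":1,"tx":3.59,"ty":-2.28},{"claw":1,"tx":3.59,"ty":-2.28},{"claw":1},{"claw":1}]'
```

```text
schema error: expected keys claw, tx, ty, tz, ax, ay, az
```

```bash
python3 -m pendant '[{"claw":1,"tx":0,"ty":0,"tz":0,"ax":0,"ay":0,"az":0.152},{"claw":1,"tx":0,"ty":0,"tz":0,"ax":0,"ay":0,"az":0.152},{"claw":1,"tx":3.59,"ty":-2.28,"tz":0,"ax":0,"ay":0,"az":0},{"claw":1,"tx":3.59,"ty":-2.28,"tz":0,"ax":0,"ay":0,"az":0},{"claw":1,"tx":3.59,"ty":-2.28,"tz":0,"ax":0,"ay":0,"az":0},{"claw":1,"tx":3.59,"ty":-2.28,"tz":0,"ax":0,"ay":0,"az":0},{"claw":1,"tx":3.59,"ty":-2.28,"tz":0,"ax":0,"ay":0,"az":0},{"claw":1,"tx":3.59,"ty":-2.28,"tz":0,"ax":0,"ay":0,"az":0},{"claw":1,"tx":3.59,"ty":-2.28,"tz":0,"ax":0,"ay":0,"az":0},{"claw":1,"tx":3.59,"ty":-2.28,"tz":0,"ax":0,"ay":0,"az":0},{"claw":1,"tx":0,"ty":0,"tz":0,"ax":0,"ay":0,"az":0}]'
```

```text
clock: 1.48
eef_pos: [446.1, -316.5, 230.8]
orientation: [-3.141, -0.007, 0.001]
contact_force: [-0.1, 0.5, -0.1]
grip_width: 0.996
gripper_force: 0.0
```

```bash
python3 -m pendant '[{"claw":1,"tx":-0.15,"ty":0.15,"tz":3,"ax":0,"ay":0,"az":0},{"claw":1,"tx":0,"ty":0,"tz":3,"ax":0,"ay":0,"az":0},{"claw":1,"tx":0,"ty":0,"tz":3,"ax":0,"ay":0,"az":0},{"claw":1,"tx":0,"ty":0,"tz":3,"ax":0,"ay":0,"az":0},{"claw":1,"tx":0,"ty":0,"tz":2,"ax":0,"ay":0,"az":0},{"claw":1,"tx":0,"ty":0,"tz":0,"ax":0,"ay":0,"az":0},{"claw":1,"tx":0,"ty":0,"tz":0,"ax":0,"ay":0,"az":0}]'
python3 - <<'E'
from h import *
a=save("side","s1.png"); b=save("top","t1.png")
o=np.zeros((480,760,3),np.uint8); o[:,:380]=cv2.resize(a[110:230,360:455],(380,480)); o[:,380:]=cv2.resize(b[255:335,430:493],(380,480)); cv2.imwrite("pics/c1.png",o[:,:,::-1]); print(get_state()["eef_pos"])
E
```

```text
clock: 2.35
eef_pos: [443.1, -320.3, 92.2]
orientation: [3.141, 0.001, 0.001]
contact_force: [-0.1, -1.0, 0.4]
grip_width: 1.001
gripper_force: 0.0
[ 443.29445095 -320.19892644   92.3401586 ]
```

View pics/c1.png

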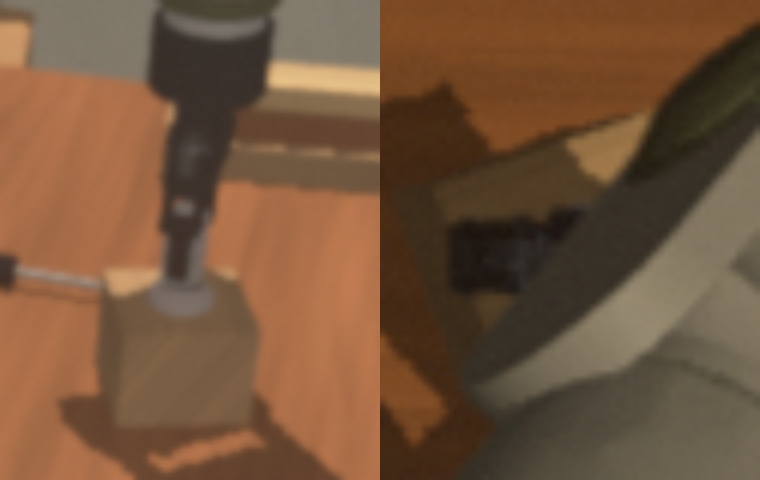

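The crop shows the near finger standing in front of the handle, with its tip at about side (405,180) and the flange at (406,184). I'll check this by projection, along with the noise on the readings.

```bash
python3 - <<'E'
from h import *
for p in([443.3,-320+45,95],[444.5,-318,90],[444.5,-318,76],[444.5,-318,134]): print(p,np.round(proj("side",p),1))
E
python3 -m pendant '[{"claw":1,"tx":0,"ty":0,"tz":0,"ax":0,"ay":0,"az":0}]'|sed -n 2p;python3 -m pendant '[{"claw":1,"tx":0,"ty":0,"tz":0,"ax":0,"ay":0,"az":0}]'|sed -n 2p
```

```text
[443.3, -275, 95] [403.8 183.6]
[444.5, -318, 90] [405.6 177.8]
[444.5, -318, 76] [405.1 182.5]
[444.5, -318, 134] [407.3 162.7]
eef_pos: [443.3, -319.9, 92.0]
eef_pos: [443.2, -319.8, 91.6]
```

```bash
python3 -m pendant '[{"claw":0,"tx":0.1,"ty":-0.1,"tz":0.2,"ax":0,"ay":0,"az":0},{"claw":0,"tx":0,"ty":0,"tz":0,"ax":0,"ay":0,"az":0},{"claw":0,"tx":0,"ty":0,"tz":0,"ax":0,"ay":0,"az":0},{"claw":0,"tx":0,"ty":0,"tz":0,"ax":0,"ay":0,"az":0},{"claw":0,"tx":0,"ty":0,"tz":0,"ax":0,"ay":0,"az":0},{"claw":0,"tx":0,"ty":0,"tz":0,"ax":0,"ay":0,"az":0},{"claw":0,"tx":0,"ty":0,"tz":0,"ax":0,"ay":0,"az":0}]'
```

```text
clock: 3.58
eef_pos: [444.2, -318.8, 89.5]
orientation: [3.141, 0.001, 0.0]
contact_force: [0.4, 0.4, 2.5]
grip_width: 0.294
gripper_force: 58.9
```

```bash
python3 -m pendant '[{"claw":0,"tx":0,"ty":0,"tz":-2,"ax":0,"ay":0,"az":0},{"claw":0,"tx":0,"ty":0,"tz":-3,"ax":0,"ay":0,"az":0},{"claw":0,"tx":0,"ty":0,"tz":-3,"ax":0,"ay":0,"az":0},{"claw":0,"tx":0,"ty":0,"tz":-2,"ax":0,"ay":0,"az":0},{"claw":0,"tx":0,"ty":0,"tz":0,"ax":0,"ay":0,"az":0},{"claw":0,"tx":0.9,"ty":-4.4,"tz":0,"ax":0,"ay":0,"az":0},{"claw":0,"tx":0.9,"ty":-4.4,"tz":0,"ax":0,"ay":0,"az":0},{"claw":0,"tx":0.9,"ty":-4.4,"tz":0,"ax":0,"ay":0,"az":0},{"claw":0,"tx":1,"ty":-4.4,"tz":0,"ax":0,"ay":0,"az":0},{"claw":0,"tx":1,"ty":-4.5,"tz":0,"ax":0,"ay":0,"az":0},{"claw":0,"tx":1,"ty":-4.5,"tz":0,"ax":0,"ay":0,"az":0},{"claw":0,"tx":0,"ty":0,"tz":0,"ax":0,"ay":0,"az":0}]'
cat > f.py <<'E'
from h import *
import sys
N=int(sys.argv[1]) if len(sys.argv)>1 else 5
L=[]
for i in range(N):
    capture("side") ; s=get_state(); L.append(np.r_[s["contact_force"],s["eef_pos"],s["effort"][1:3]])
L=np.array(L); print("t",s["clock"],"F",L[:,:3].mean(0).round(2),"sd",L[:,:3].std(0).round(2),"pos",L[:,3:6].mean(0).round(2),"sd",L[:,3:6].std(0).round(2),"eff",L[:,6:].mean(0).round(3),L[:,6:].std(0).round(3))
E
python3 f.py 10
```

```text
clock: 5.08
eef_pos: [500.5, -50.1, 187.9]
orientation: [-3.14, -0.007, 0.003]
contact_force: [0.2, -1.3, -0.7]
grip_width: 0.287
gripper_force: 59.6
t 5.575 F [-0.19  0.17 -1.77] sd [0.45 0.49 0.34] pos [500.63 -53.1  188.77] sd [0.13 0.57 0.42] eff [-40.424 -25.294] [0.151 0.038]
```

```bash
python3 -m pendant '[{"claw":0,"tx":0,"ty":0,"tz":2.5,"ax":0,"ay":0,"az":0},{"claw":0,"tx":0,"ty":0,"tz":2.5,"ax":0,"ay":0,"az":0},{"claw":0,"tx":0,"ty":0,"tz":1.8,"ax":0,"ay":0,"az":0},{"claw":0,"tx":0,"ty":0,"tz":0,"ax":0,"ay":0,"az":0},{"claw":0,"tx":0,"ty":0,"tz":0,"ax":0,"ay":0,"az":0}]'
python3 f.py 10
python3 - <<'E'
from h import *
a=save("side","s2.png"); cv2.imwrite("pics/c2.png",cv2.resize(a[190:310,270:400],None,fx=5,fy=5,interpolation=cv2.INTER_CUBIC)[:,:,::-1]); print(proj("side",[500.7,-53,45]),proj("side",[500.7,-52.7,36]))
E
```

```text
clock: 6.2
eef_pos: [501.3, -52.8, 122.1]
orientation: [3.141, 0.001, 0.002]
contact_force: [1.0, 0.1, -1.9]
grip_width: 0.287
gripper_force: 59.6
t 6.7 F [ 0.1  -0.05 -2.02] sd [0.36 0.59 0.43] pos [501.1  -52.72 121.77] sd [0.16 0.07 0.3 ] eff [-41.802 -23.032] [0.173 0.073]
(np.float64(362.5279655367374), np.float64(242.56746772045926)) (np.float64(362.2770638766673), np.float64(245.81925781078533))
```

View pics/c2.png

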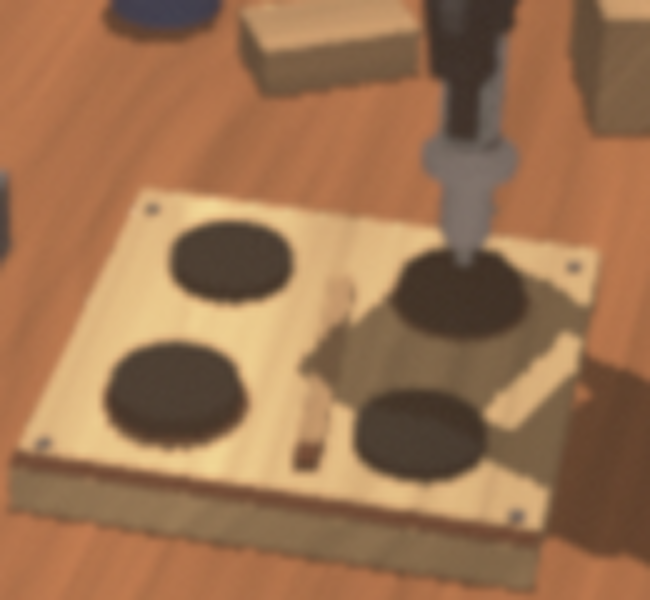

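The tip is at side (363,242.4) and was predicted at (362.5,242.6), so it hangs straight over the pad. I'll press in steps.

```bash
python3 -m pendant '[{"claw":0,"tx":0,"ty":0,"tz":0.4,"ax":0,"ay":0,"az":0},{"claw":0,"tx":0,"ty":0,"tz":0.4,"ax":0,"ay":0,"az":0},{"claw":0,"tx":0,"ty":0,"tz":0,"ax":0,"ay":0,"az":0}]' | grep force; python3 f.py 4
python3 -m pendant '[{"claw":0,"tx":0,"ty":0,"tz":0.2,"ax":0,"ay":0,"az":0},{"claw":0,"tx":0,"ty":0,"tz":0,"ax":0,"ay":0,"az":0}]' | grep contact; python3 f.py 4
python3 -m pendant '[{"claw":0,"tx":0,"ty":0,"tz":0.2,"ax":0,"ay":0,"az":0},{"claw":0,"tx":0,"ty":0,"tz":0,"ax":0,"ay":0,"az":0}]' | grep contact; python3 f.py 4
```

```text
contact_force: [0.6, -0.4, -1.9]
gripper_force: 59.6
t 7.325 F [ 0.3   0.19 -1.96] sd [0.19 0.46 0.28] pos [500.9  -52.64 113.27] sd [0.06 0.02 0.12] eff [-41.873 -22.585] [0.062 0.06 ]
contact_force: [1.0, 1.1, -1.7]
t 7.775 F [ 0.27  0.14 -1.34] sd [0.28 0.34 0.19] pos [500.94 -52.65 111.35] sd [0.01 0.   0.03] eff [-41.787 -22.343] [0.032 0.026]
contact_force: [-0.0, -0.1, -0.8]
t 8.225 F [ 0.28 -0.07 -0.75] sd [0.27 0.25 0.38] pos [500.92 -52.66 109.31] sd [0.01 0.01 0.02] eff [-41.577 -22.061] [0.03  0.028]
```

```bash
python3 -m pendant '[{"claw":0,"tx":0,"ty":0,"tz":0.2,"ax":0,"ay":0,"az":0},{"claw":0,"tx":0,"ty":0,"tz":0,"ax":0,"ay":0,"az":0}]' | grep contact; python3 f.py 6
python3 -m pendant '[{"claw":0,"tx":0,"ty":0,"tz":0.15,"ax":0,"ay":0,"az":0},{"claw":0,"tx":0,"ty":0,"tz":0,"ax":0,"ay":0,"az":0}]' | grep contact; python3 f.py 6
```

```text
contact_force: [0.4, -0.8, -0.2]
t 8.775 F [ 0.1   0.04 -0.27] sd [0.65 0.54 0.45] pos [500.92 -52.64 107.32] sd [0.01 0.01 0.03] eff [-41.418 -21.825] [0.033 0.026]
contact_force: [0.6, 0.1, -0.6]
t 9.325 F [0.25 0.07 0.11] sd [0.69 0.42 0.5 ] pos [500.91 -52.65 105.82] sd [0.01 0.01 0.02] eff [-41.297 -21.639] [0.025 0.019]
```

```bash
python3 -m pendant '[{"claw":0,"tx":0,"ty":0,"tz":-0.8,"ax":0,"ay":0,"az":0},{"claw":0,"tx":0,"ty":0,"tz":-0.8,"ax":0,"ay":0,"az":0},{"claw":0,"tx":0,"ty":0,"tz":0,"ax":0,"ay":0,"az":0},{"claw":0,"tx":-0.2,"ty":-3.6,"tz":0,"ax":0,"ay":0,"az":0},{"claw":0,"tx":-0.2,"ty":-3.6,"tz":0,"ax":0,"ay":0,"az":0},{"claw":0,"tx":-0.2,"ty":-3.7,"tz":0,"ax":0,"ay":0,"az":0},{"claw":0,"tx":0,"ty":0,"tz":0,"ax":0,"ay":0,"az":0},{"claw":0,"tx":0,"ty":0,"tz":0,"ax":0,"ay":0,"az":0}]' | grep eef; python3 f.py 6
python3 -m pendant '[{"claw":0,"tx":0,"ty":0,"tz":0.4,"ax":0,"ay":0,"az":0},{"claw":0,"tx":0,"ty":0,"tz":0.4,"ax":0,"ay":0,"az":0},{"claw":0,"tx":0,"ty":0,"tz":0,"ax":0,"ay":0,"az":0}]' | grep contact; python3 f.py 4
python3 -m pendant '[{"claw":0,"tx":0,"ty":0,"tz":0.2,"ax":0,"ay":0,"az":0},{"claw":0,"tx":0,"ty":0,"tz":0,"ax":0,"ay":0,"az":0}]' | grep contact; python3 f.py 4
python3 -m pendant '[{"claw":0,"tx":0,"ty":0,"tz":0.2,"ax":0,"ay":0,"az":0},{"claw":0,"tx":0,"ty":0,"tz":0,"ax":0,"ay":0,"az":0}]' | grep contact; python3 f.py 4
```

```text
eef_pos: [494.8, 56.1, 121.7]
t 10.625 F [-0.16  0.14 -2.05] sd [0.38 0.7  0.5 ] pos [494.87  55.71 121.76] sd [0.02 0.09 0.01] eff [-41.264 -22.92 ] [0.029 0.024]
contact_force: [0.4, 0.7, -1.4]
t 11.2 F [ 0.26 -0.17 -1.26] sd [0.46 0.45 0.22] pos [494.8   56.37 113.76] sd [0.05 0.   0.11] eff [-41.257 -22.51 ] [0.063 0.06 ]
contact_force: [0.1, -1.2, -1.6]
t 11.65 F [-0.34 -0.05 -1.83] sd [0.28 0.67 0.56] pos [494.8   56.35 111.78] sd [0.02 0.01 0.04] eff [-41.43  -22.502] [0.019 0.019]
contact_force: [0.1, -0.1, -1.9]
t 12.1 F [-0.01  0.04 -2.31] sd [0.52 0.14 0.53] pos [494.8   56.36 109.78] sd [0.02 0.01 0.03] eff [-41.476 -22.417] [0.019 0.02 ]
```

```bash
python3 -m pendant '[{"claw":0,"tx":0,"ty":0,"tz":0.2,"ax":0,"ay":0,"az":0},{"claw":0,"tx":0,"ty":0,"tz":0,"ax":0,"ay":0,"az":0}]' | grep contact; python3 f.py 4
python3 -m pendant '[{"claw":0,"tx":0,"ty":0,"tz":0.2,"ax":0,"ay":0,"az":0},{"claw":0,"tx":0,"ty":0,"tz":0,"ax":0,"ay":0,"az":0}]' | grep contact; python3 f.py 4
python3 -m pendant '[{"claw":0,"tx":0,"ty":0,"tz":0.2,"ax":0,"ay":0,"az":0},{"claw":0,"tx":0,"ty":0,"tz":0,"ax":0,"ay":0,"az":0}]' | grep contact; python3 f.py 4
```

```text
contact_force: [0.5, 0.6, -2.6]
t 12.55 F [ 0.02 -0.19 -2.01] sd [0.46 0.63 0.45] pos [494.79  56.36 107.77] sd [0.03 0.01 0.04] eff [-41.526 -22.335] [0.019 0.02 ]
contact_force: [0.6, 0.8, -0.5]
t 13.0 F [ 0.11  0.06 -0.35] sd [0.19 0.61 0.53] pos [494.88  56.35 105.87] sd [0.01 0.01 0.01] eff [-41.032 -21.844] [0.034 0.022]
contact_force: [-0.1, -0.6, 0.0]
t 13.45 F [0.71 0.22 0.05] sd [0.36 0.52 0.23] pos [494.85  56.35 103.83] sd [0.01 0.01 0.02] eff [-40.703 -21.477] [0.032 0.023]
```

The contact slope here is about 1.8 times that of the first pad, which matches sound (0.39 N/mm) against loose (0.225 N/mm). So the loose pad is the first one, at (500.7, -52.7), and the 2.1 N press there took the pin and the pad about 3–4 mm each. Next the tester goes back to its stand.

```bash
python3 -m pendant '[{"claw":0,"tx":0,"ty":0,"tz":-2,"ax":0,"ay":0,"az":0},{"claw":0,"tx":0,"ty":0,"tz":-3,"ax":0,"ay":0,"az":0},{"claw":0,"tx":0,"ty":0,"tz":-3.5,"ax":0,"ay":0,"az":0},{"claw":0,"tx":-0.6,"ty":4.7,"tz":0,"ax":0,"ay":0,"az":0},{"claw":0,"tx":-0.6,"ty":4.7,"tz":0,"ax":0,"ay":0,"az":0},{"claw":0,"tx":-0.6,"ty":4.7,"tz":0,"ax":0,"ay":0,"az":0},{"claw":0,"tx":-0.6,"ty":4.7,"tz":0,"ax":0,"ay":0,"az":0},{"claw":0,"tx":-0.6,"ty":4.7,"tz":0,"ax":0,"ay":0,"az":0},{"claw":0,"tx":-0.7,"ty":4.7,"tz":0,"ax":0,"ay":0,"az":0},{"claw":0,"tx":-0.7,"ty":4.7,"tz":0,"ax":0,"ay":0,"az":0},{"claw":0,"tx":-0.7,"ty":4.6,"tz":0,"ax":0,"ay":0,"az":0},{"claw":0,"tx":0,"ty":0,"tz":0,"ax":0,"ay":0,"az":0}]' | grep eef; python3 f.py 4
```

```text
eef_pos: [443.1, -321.1, 188.1]
t 15.15 F [ 0.17  0.06 -1.8 ] sd [0.26 0.66 0.44] pos [ 443.93 -318.35  188.43] sd [0.27 0.65 0.2 ] eff [-44.596 -26.178] [0.091 0.278]
```

```bash
python3 -m pendant '[{"claw":0,"tx":0,"ty":0.05,"tz":2,"ax":0,"ay":0,"az":0},{"claw":0,"tx":0,"ty":0,"tz":2,"ax":0,"ay":0,"az":0},{"claw":0,"tx":0,"ty":0,"tz":1.3,"ax":0,"ay":0,"az":0},{"claw":0,"tx":0,"ty":0,"tz":0,"ax":0,"ay":0,"az":0},{"claw":0,"tx":0,"ty":0,"tz":0,"ax":0,"ay":0,"az":0},{"claw":0,"tx":0,"ty":0,"tz":0,"ax":0,"ay":0,"az":0}]' ; python3 f.py 4
python3 -m pendant '[{"claw":0,"tx":0,"ty":0,"tz":0.5,"ax":0,"ay":0,"az":0},{"claw":0,"tx":0,"ty":0,"tz":0.5,"ax":0,"ay":0,"az":0},{"claw":0,"tx":0,"ty":0,"tz":0.5,"ax":0,"ay":0,"az":0},{"claw":0,"tx":0,"ty":0,"tz":0,"ax":0,"ay":0,"az":0}]' ; python3 f.py 4
```

```text
clock: 15.9
eef_pos: [444.4, -319.4, 136.5]
orientation: [3.141, 0.001, 0.001]
contact_force: [0.4, -0.5, -2.4]
grip_width: 0.286
gripper_force: 59.9
t 16.1 F [-0.28  0.5  -1.6 ] sd [0.23 0.41 0.76] pos [ 444.2 -319.3  136.2] sd [0.05 0.02 0.11] eff [-46.213 -24.29 ] [0.032 0.006]
clock: 16.6
eef_pos: [443.9, -319.0, 120.3]
orientation: [-3.141, -0.001, 0.001]
contact_force: [-0.6, -0.7, -2.4]
grip_width: 0.29
gripper_force: 59.9
t 16.8 F [-0.09 -0.62 -1.66] sd [0.4  0.48 0.3 ] pos [ 444.13 -319.21  120.81] sd [0.06 0.05 0.15] eff [-46.226 -23.583] [0.099 0.084]
```

```bash
python3 -m pendant '[{"claw":0,"tx":0,"ty":0,"tz":1,"ax":0,"ay":0,"az":0},{"claw":0,"tx":0,"ty":0,"tz":1,"ax":0,"ay":0,"az":0},{"claw":0,"tx":0,"ty":0,"tz":0.8,"ax":0,"ay":0,"az":0},{"claw":0,"tx":0,"ty":0,"tz":0.2,"ax":0,"ay":0,"az":0},{"claw":0,"tx":0,"ty":0,"tz":0,"ax":0,"ay":0,"az":0},{"claw":0,"tx":0,"ty":0,"tz":0,"ax":0,"ay":0,"az":0}]'; python3 f.py 5
```

```text
clock: 17.55
eef_pos: [444.2, -319.3, 91.1]
orientation: [3.141, 0.001, 0.001]
contact_force: [0.5, 0.7, -1.6]
grip_width: 0.283
gripper_force: 59.9
t 17.8 F [-0.14  0.18 -1.87] sd [0.31 0.54 0.44] pos [ 444.18 -319.26   91.01] sd [0.04 0.03 0.06] eff [-47.116 -22.672] [0.049 0.016]
```

1.5 mm more, then I'll open.

```bash
python3 -m pendant '[{"claw":0,"tx":0,"ty":0,"tz":0.12,"ax":0,"ay":0,"az":0},{"claw":0,"tx":0,"ty":0,"tz":0,"ax":0,"ay":0,"az":0},{"claw":1,"tx":0,"ty":0,"tz":0,"ax":0,"ay":0,"az":0},{"claw":1,"tx":0,"ty":0,"tz":0,"ax":0,"ay":0,"az":0},{"claw":1,"tx":0,"ty":0,"tz":0,"ax":0,"ay":0,"az":0},{"claw":1,"tx":0,"ty":0,"tz":0,"ax":0,"ay":0,"az":0},{"claw":1,"tx":0,"ty":0,"tz":0,"ax":0,"ay":0,"az":0},{"claw":1,"tx":0,"ty":0,"tz":-3,"ax":0,"ay":0,"az":0},{"claw":1,"tx":0,"ty":0,"tz":-4,"ax":0,"ay":0,"az":0},{"claw":1,"tx":0,"ty":0,"tz":-4,"ax":0,"ay":0,"az":0},{"claw":1,"tx":0,"ty":0,"tz":-2,"ax":0,"ay":0,"az":0},{"claw":1,"tx":0,"ty":0,"tz":0,"ax":0,"ay":0,"az":0}]'; python3 f.py 1;python3 - <<'E'
from h import *
a=save("side","s3.png"); cv2.imwrite("pics/c3.png",cv2.resize(a[110:230,360:455],None,fx=4,fy=4)[:,:,::-1])
E
```

```text
clock: 19.3
eef_pos: [444.4, -319.5, 220.7]
orientation: [3.14, 0.001, 0.003]
contact_force: [-0.7, -0.2, -0.4]
grip_width: 1.004
gripper_force: 0.0
t 19.35 F [-0.64 -0.52 -0.48] sd [0. 0. 0.] pos [ 444.06 -319.11  219.24] sd [0. 0. 0.] eff [-45.694 -27.216] [0. 0.]
```

View pics/c3.png

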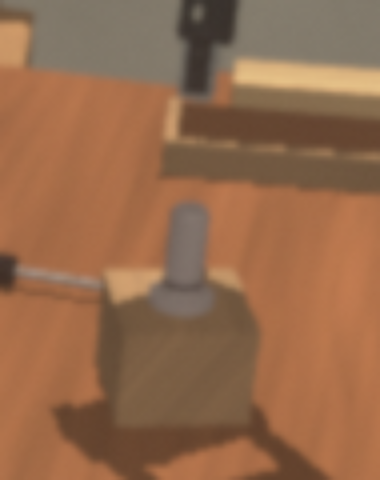

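The tester stands upright in its stand with the flange on the block, at crop (183,300). Now the weight.

```bash
python3 -m pendant '[{"claw":1,"tx":0.1,"ty":-5.4,"tz":0,"ax":0,"ay":0,"az":0},{"claw":1,"tx":0.1,"ty":-5.4,"tz":0,"ax":0,"ay":0,"az":0},{"claw":1,"tx":0.1,"ty":-5.4,"tz":0,"ax":0,"ay":0,"az":0},{"claw":1,"tx":0.1,"ty":-5.4,"tz":0,"ax":0,"ay":0,"az":0},{"claw":1,"tx":0.1,"ty":-5.4,"tz":0,"ax":0,"ay":0,"az":0},{"claw":1,"tx":0.1,"ty":-5.4,"tz":0,"ax":0,"ay":0,"az":0},{"claw":1,"tx":0.1,"ty":-5.4,"tz":0,"ax":0,"ay":0,"az":0},{"claw":1,"tx":0.1,"ty":-5.4,"tz":0,"ax":0,"ay":0,"az":0},{"claw":1,"tx":0.1,"ty":-5.4,"tz":0,"ax":0,"ay":0,"az":0},{"claw":1,"tx":0.1,"ty":-5.4,"tz":0,"ax":0,"ay":0,"az":0},{"claw":1,"tx":0,"ty":-5.4,"tz":0,"ax":0,"ay":0,"az":0},{"claw":1,"tx":0,"ty":-5.4,"tz":0,"ax":0,"ay":0,"az":0}]'; python3 -m pendant '[{"claw":1,"tx":0,"ty":0,"tz":0,"ax":0,"ay":0,"az":0},{"claw":1,"tx":0,"ty":0,"tz":0,"ax":0,"ay":0,"az":0},{"claw":1,"tx":0,"ty":0,"tz":0,"ax":0,"ay":0,"az":0}]'
```

```text
clock: 20.9
eef_pos: [452.9, 330.5, 218.1]
orientation: [3.141, 0.001, -0.003]
contact_force: [0.1, -0.4, 0.4]
grip_width: 1.002
gripper_force: 0.0
clock: 21.28
eef_pos: [453.7, 327.8, 219.3]
orientation: [3.141, -0.001, -0.001]
contact_force: [0.4, -0.0, 0.4]
grip_width: 1.001
gripper_force: 0.0
```

```bash
python3 -m pendant '[{"claw":1,"tx":0.1,"ty":-0.15,"tz":4,"ax":0,"ay":0,"az":0},{"claw":1,"tx":0,"ty":0,"tz":4,"ax":0,"ay":0,"az":0},{"claw":1,"tx":0,"ty":0,"tz":4,"ax":0,"ay":0,"az":0},{"claw":1,"tx":0,"ty":0,"tz":3,"ax":0,"ay":0,"az":0},{"claw":1,"tx":0,"ty":0,"tz":2,"ax":0,"ay":0,"az":0},{"claw":1,"tx":0,"ty":0,"tz":0.8,"ax":0,"ay":0,"az":0},{"claw":1,"tx":0,"ty":0,"tz":0,"ax":0,"ay":0,"az":0},{"claw":1,"tx":0,"ty":0,"tz":0,"ax":0,"ay":0,"az":0}]';python3 f.py 2
python3 - <<'E'
from h import *
a=save("side","s4.png"); cv2.imwrite("pics/c4.png",cv2.resize(a[290:410,280:400],None,fx=4,fy=4)[:,:,::-1])
E
```

```text
clock: 22.28
eef_pos: [455.1, 330.4, 42.6]
orientation: [-3.141, -0.001, -0.002]
contact_force: [1.0, -0.2, 1.2]
grip_width: 1.002
gripper_force: 0.0
t 22.375 F [ 0.25  0.47 -0.3 ] sd [0.03 0.04 0.12] pos [455.03 330.42  42.46] sd [0.05 0.01 0.07] eff [-48.683 -20.606] [0.08  0.035]
```

View pics/c4.png

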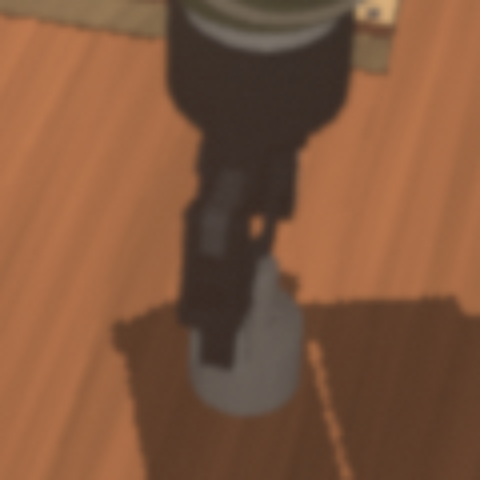

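The near finger stands ahead of the grip as expected. I'll close.

```bash
python3 -m pendant '[{"claw":1,"tx":0,"ty":0,"tz":0.3,"ax":0,"ay":0,"az":0},{"claw":0,"tx":0,"ty":0,"tz":0,"ax":0,"ay":0,"az":0},{"claw":0,"tx":0,"ty":0,"tz":0,"ax":0,"ay":0,"az":0},{"claw":0,"tx":0,"ty":0,"tz":0,"ax":0,"ay":0,"az":0},{"claw":0,"tx":0,"ty":0,"tz":0,"ax":0,"ay":0,"az":0},{"claw":0,"tx":0,"ty":0,"tz":0,"ax":0,"ay":0,"az":0},{"claw":0,"tx":0,"ty":0,"tz":0,"ax":0,"ay":0,"az":0}]';python3 f.py 2;python3 -m pendant '[{"claw":0,"tx":0,"ty":0,"tz":-1,"ax":0,"ay":0,"az":0},{"claw":0,"tx":0,"ty":0,"tz":-3,"ax":0,"ay":0,"az":0},{"claw":0,"tx":0,"ty":0,"tz":-4,"ax":0,"ay":0,"az":0},{"claw":0,"tx":0,"ty":0,"tz":-2,"ax":0,"ay":0,"az":0},{"claw":0,"tx":0,"ty":0,"tz":0,"ax":0,"ay":0,"az":0},{"claw":0,"tx":0,"ty":0,"tz":0,"ax":0,"ay":0,"az":0}]'; python3 f.py 4
```

```text
clock: 23.3
eef_pos: [454.6, 330.2, 38.8]
orientation: [3.141, 0.001, 0.0]
contact_force: [-1.5, -3.0, 5.4]
grip_width: 0.287
gripper_force: 59.4
t 23.4 F [-1.53 -3.01  5.62] sd [0.12 0.11 0.37] pos [454.65 330.15  38.85] sd [0.   0.01 0.01] eff [-46.353 -20.326] [0.001 0.   ]
clock: 24.15
eef_pos: [453.9, 330.1, 137.2]
orientation: [3.141, 0.001, -0.003]
contact_force: [-0.4, 0.4, -5.6]
grip_width: 0.285
gripper_force: 59.8
t 24.35 F [-0.09  0.05 -5.73] sd [0.28 0.24 0.27] pos [454.06 330.12 137.34] sd [0.13 0.04 0.21] eff [-50.019 -25.868] [0.274 0.142]
```

```bash
python3 -m pendant '[{"claw":0,"tx":0.5,"ty":3.8,"tz":0,"ax":0,"ay":0,"az":0},{"claw":0,"tx":0.5,"ty":3.8,"tz":0,"ax":0,"ay":0,"az":0},{"claw":0,"tx":0.5,"ty":3.8,"tz":0,"ax":0,"ay":0,"az":0},{"claw":0,"tx":0.5,"ty":3.8,"tz":0,"ax":0,"ay":0,"az":0},{"claw":0,"tx":0.5,"ty":3.8,"tz":0,"ax":0,"ay":0,"az":0},{"claw":0,"tx":0.5,"ty":3.8,"tz":0,"ax":0,"ay":0,"az":0},{"claw":0,"tx":0.5,"ty":3.8,"tz":0,"ax":0,"ay":0,"az":0},{"claw":0,"tx":0.4,"ty":3.8,"tz":0,"ax":0,"ay":0,"az":0},{"claw":0,"tx":0.4,"ty":3.9,"tz":0,"ax":0,"ay":0,"az":0},{"claw":0,"tx":0.4,"ty":4.0,"tz":0,"ax":0,"ay":0,"az":0},{"claw":0,"tx":0,"ty":0,"tz":0,"ax":0,"ay":0,"az":0},{"claw":0,"tx":0,"ty":0,"tz":0,"ax":0,"ay":0,"az":0}]'; python3 -m pendant '[{"claw":0,"tx":0,"ty":0,"tz":2,"ax":0,"ay":0,"az":0},{"claw":0,"tx":0,"ty":0,"tz":2,"ax":0,"ay":0,"az":0},{"claw":0,"tx":0,"ty":0,"tz":1,"ax":0,"ay":0,"az":0},{"claw":0,"tx":0,"ty":0,"tz":0,"ax":0,"ay":0,"az":0},{"claw":0,"tx":0,"ty":0,"tz":0,"ax":0,"ay":0,"az":0},{"claw":0,"tx":0,"ty":0,"tz":0,"ax":0,"ay":0,"az":0}]'; python3 f.py 4
python3 - <<'E'
from h import *
a=save("side","s5.png"); cv2.imwrite("pics/c5.png",cv2.resize(a[190:310,270:400],None,fx=5,fy=5,interpolation=cv2.INTER_CUBIC)[:,:,::-1])
E
```

```text
clock: 25.85
eef_pos: [501.6, -52.2, 138.3]
orientation: [-3.141, -0.001, 0.001]
contact_force: [-0.3, -0.1, -6.0]
grip_width: 0.289
gripper_force: 60.7
clock: 26.6
eef_pos: [502.2, -52.7, 89.2]
orientation: [3.141, 0.001, 0.002]
contact_force: [0.4, 0.3, -5.9]
grip_width: 0.287
gripper_force: 60.7
t 26.8 F [ 0.05 -0.4  -5.61] sd [0.15 0.37 0.63] pos [502.05 -52.69  88.97] sd [0.07 0.01 0.12] eff [-44.59  -22.854] [0.029 0.004]
```

View pics/c5.png

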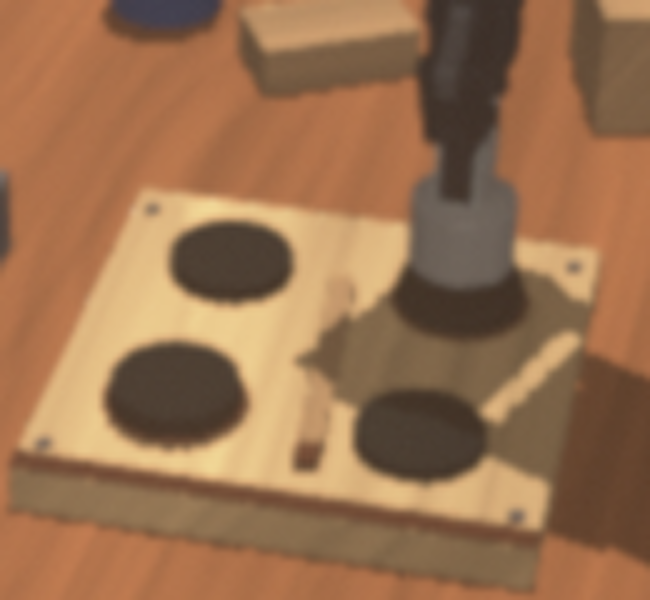

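The weight is upright and centred over the pad, both at about x = 463 in the crop. I'll lower it gently.

```bash
python3 -m pendant '[{"claw":0,"tx":-0.1,"ty":0,"tz":0.6,"ax":0,"ay":0,"az":0},{"claw":0,"tx":0,"ty":0,"tz":0.5,"ax":0,"ay":0,"az":0},{"claw":0,"tx":0,"ty":0,"tz":0.2,"ax":0,"ay":0,"az":0},{"claw":0,"tx":0,"ty":0,"tz":0.2,"ax":0,"ay":0,"az":0},{"claw":0,"tx":0,"ty":0,"tz":0.2,"ax":0,"ay":0,"az":0},{"claw":0,"tx":0,"ty":0,"tz":0,"ax":0,"ay":0,"az":0}]' >/dev/null; python3 f.py 4
python3 -m pendant '[{"claw":0,"tx":0,"ty":0,"tz":0.15,"ax":0,"ay":0,"az":0},{"claw":0,"tx":0,"ty":0,"tz":0.1,"ax":0,"ay":0,"az":0},{"claw":0,"tx":0,"ty":0,"tz":0,"ax":0,"ay":0,"az":0}]' >/dev/null; python3 f.py 4
```

```text
t 27.8 F [-1.08  0.53 -3.28] sd [0.55 0.37 0.28] pos [500.91 -52.64  71.71] sd [0.01 0.01 0.02] eff [-44.039 -21.994] [0.049 0.024]
t 28.375 F [-0.65  0.23 -1.9 ] sd [0.37 0.5  0.13] pos [500.95 -52.64  69.15] sd [0.01 0.01 0.01] eff [-43.572 -21.458] [0.017 0.007]
```

The stiffness is about 0.5 N/mm, which confirms the loose pad, and it is nearly fully down. I'll go down a touch more, release and retreat.

```bash
python3 -m pendant '[{"claw":0,"tx":0,"ty":0,"tz":0.06,"ax":0,"ay":0,"az":0},{"claw":0,"tx":0,"ty":0,"tz":0,"ax":0,"ay":0,"az":0},{"claw":1,"tx":0,"ty":0,"tz":0,"ax":0,"ay":0,"az":0},{"claw":1,"tx":0,"ty":0,"tz":0,"ax":0,"ay":0,"az":0},{"claw":1,"tx":0,"ty":0,"tz":0,"ax":0,"ay":0,"az":0},{"claw":1,"tx":0,"ty":0,"tz":0,"ax":0,"ay":0,"az":0},{"claw":1,"tx":0,"ty":0,"tz":0,"ax":0,"ay":0,"az":0},{"claw":1,"tx":0,"ty":0,"tz":-1.5,"ax":0,"ay":0,"az":0},{"claw":1,"tx":0,"ty":0,"tz":-3,"ax":0,"ay":0,"az":0},{"claw":1,"tx":0,"ty":0,"tz":-4,"ax":0,"ay":0,"az":0},{"claw":1,"tx":0,"ty":0,"tz":-4,"ax":0,"ay":0,"az":0},{"claw":1,"tx":0,"ty":0,"tz":0,"ax":0,"ay":0,"az":0}]'; python3 f.py 4
python3 - <<'E'
from h import *
a=save("side","s6.png"); cv2.imwrite("pics/c6.png",cv2.resize(a[140:310,270:430],None,fx=3.5,fy=3.5,interpolation=cv2.INTER_CUBIC)[:,:,::-1])
E
```

```text
clock: 29.88
eef_pos: [502.1, -53.0, 197.2]
orientation: [3.139, 0.001, 0.01]
contact_force: [-0.1, -0.4, -0.6]
grip_width: 0.997
gripper_force: 0.0
t 30.075 F [ 0.36  0.08 -0.66] sd [0.36 0.13 0.5 ] pos [500.7  -52.56 193.61] sd [0.34 0.1  0.9 ] eff [-40.902 -25.825] [0.529 0.519]
```

View pics/c6.png

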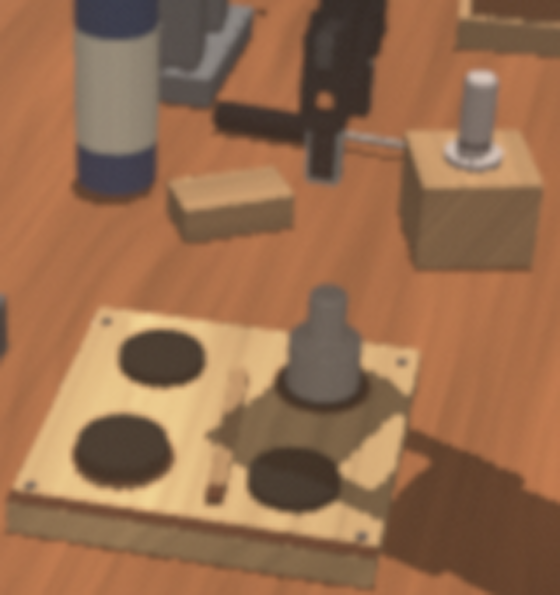

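The picture shows the weight upright and centred on the sunk pad at crop (325,370), the tester seated in its stand at (478,130), and the gripper clear of both.

```bash
python3 -c "from rig import *
print(close_job())"
```

```text
the job is handed in; nothing more can be done
None
```

I handed the job in at about 30 s of the 72 s allowed: the loose pad is the one at about (501, -53) mm, the weight stands upright on it and holds it down, the tester is back upright in its stand, and no verdict was returned.

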